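Clear a shingled power module from the gravity feed chute

ROBOT

A 7-joint arm with a two-finger parallel gripper is mounted at the origin on the work surface; the furniture and walls round the work are solid. World frame = base frame: x ahead of the robot, y to its left, z up, the work surface at z = 0. Lengths are in m, angles in rad, forces in N, time in s.
With the tool pointing down it reaches from about 0.35 to 0.9 m from the base axis. Payload 19.9 kg.
Tool frame: the origin (TCP) lies at the very end of the fingers, on their centre line; the grasp point (between the pads) lies 19 mm behind it; z points along the fingers, y is the line along which they close (so a half turn about z gives the same grasp; the last joint's range is limited). The gripper opens to 85 mm and grips with 20 to 120 N. Pads are 22 mm wide; open, the fingers measure 114 mm over their backs; the gripper's body (76 mm by 85 mm) begins 54 mm behind the grasp point. The pads swing forward as they close: fully open they stand 13 mm farther back than shut.
Start: joints at [-1.385, 0.417, -0.01, 1.614, 0.005, 1.111, -0.053], TCP at [0.141, 0.609, 0.231] pointing down, gripper open.
Joint ranges: [-2.81, 2.81], [-0.39, 2.02], [-1.27, 1.25], [0.06, 2.57], [-1.19, 4.33], [0.19, 2], [-2.82, 2.82]. Speed limits (rad/s): [1.89, 1.89, 2.39, 2.39, 3.01, 3.01, 3.01].

INTERFACE

Orientations are given as a rotation vector (axis times angle).
In Python, from rig import read_state, eyes, workorder gives the robot as it stands. The module is installed in compiled form; this text tells all that it offers.
- The arm moves only by the shell command python3 -m creep 'ROWS' [FORCE]. ROWS is JSON, a list of rows, each a list of 5 numbers: the shift along the tool's x, y, z in m, then the turn about the tool's z in units of 10 degrees (1.0 is 10 degrees), then the closure in counts, from 0 (fully open) to 255 (shut). In form: [[x, y, z, turn, hand], ...]. A call has exactly 10 rows; each row shifts and turns the commanded pose from where the row before left it, along the tool's axes as they then stand; what a row does not reach is not made up. A row lasts 1/8 s, in which the tool goes at most 62.5 mm and 10.7 degrees, less where a joint would pass 70% of its speed; a pose out of reach is approached as far as the arm can. A call with a gripper value outside its range is refused whole. The fingers move at their own pace and stop on an object; FORCE is the grip in N (left out, the last holds). Time passes only in rows, so rows that do not move let the fingers close, or fill a call up. It gives the time, the measured TCP pose, the force, the opening and the grip force at its end, in the units of the state.
- read_state(): the state, without advancing time (a new reading comes with each control period).
- eyes.camera(name): name is "side" or "top"; returns the picture (400x640x3 uint8, blue, green, red); there is no depth.
- eyes.calibration(name): a dict with "fx", "fy", "cx", "cy" (pixels), "extrinsics" (4x4, takes a point from world to camera coordinates). Camera axes: x right, y down, z forward; pixel columns grow to the right and rows downward; lengths in m; the calibration is good to about 2 mm. A picture is of the moment at which its call begins. calibration takes no time and is no camera call.
- workorder.hand_in(): hands the job in; it is judged then, once.
The state is a dict: "t": time; "joints": joint angles; "qvel": joint speeds; "effort": joint torques, N m; "position": TCP position; "tcp_rot": TCP orientation; "force": force on the tool from outside, world axes, zero at the start; "wrist_torque": the same for the moment, N m; "finger_gap": finger opening in m; "grip_force": force on a finger pad.
Only numpy, scipy, OpenCV 4.12 (cv2) and the standard library are available. Lean on these libraries where they do the work, as an engineer would, in place of code of your own. Each camera call takes 0.05 s, during which the arm holds its last target. There are 200 camera calls.

TASK

The feed chute has jammed: the module with the orange label has been shingled, its nose is caught under the bent keeper lip at the low end, where an ear may be hooked on a guide finger you cannot see, and its tail rides up on the next module. Feel your way: ease it out from under the keeper along its own slant, shifting it sideways if it hangs up, never forcing it, then set it down flat in the low yellow reject tray (do not drop it), and see that the two white-label modules come down the chute to the stop, lying in line. Leave everything else on the bench where it is.

Things in the scene. Friction and masses are not known exactly. Their poses are not given: they have to be found in the camera images.
- jammed_module: black potted module, ORANGE label: case 96 x 30 x 26 mm (x, y, z), 0.17 to 0.28 kg; at nose and tail 5 mm thick metal ears, 9 mm long, 54 mm over both. Origin: centre of underside; +x from nose (green face) to tail, +z out of the label. Starts about 19 degrees steeper than the chute (37 from level), rear half clear above the flanges. Frees when drawn 35 to 40 mm along its own +x, then lift
- next_module: same module with a WHITE label, same size and ears, origin at the centre of its underside, +x from nose to tail (uphill), lying flat on the rollers behind the jammed one. Rolls down by itself once the way is free
- last_module: same again, white label, behind next_module. Same frame
- jammed_module_nose (a point): middle of its lower front edge, under the keeper. Hidden there, 20 to 26 mm up from the stop, dark guide fingers reach in from both rails, 55 mm apart tip to tip; the yoke that bears them slips up to 5 mm left or right of the chute's middle. After 4 to 6 mm of draw a nose ear may hook on the nearer finger: do not pull on; slack off a little, shift the module 2 to 4.5 mm the other way, draw again
- next_module_nose (a point): middle of next_module's lower front edge, the part that meets the stop
- last_module_nose (a point): middle of last_module's lower front edge; 96 mm from next_module_nose when the two touch
- chute: aluminium gravity roller chute on a grey stand, fixed, 280 mm long, base 96 mm wide. Origin on the bench below the low end; +x level, uphill, away from the robot (yaw varies). Free-turning white rollers carry the modules; their tops form a floor rising at 18 degrees from 45 mm above the bench at the stop; inner width 64 mm (5 mm play beside each ear), side flanges 3 mm thick, 10 mm above the rollers
- stop (a point): middle of the lower edge of the stop face, where that face (square to the chute floor) meets the roller floor
- keeper_edge (a point): middle of the underside of the keeper's free edge: a 3 mm steel lip with a yellow stripe, bent back from the stop plate, overhanging the rollers by 26 mm, 32 mm clear above it, full width
- reject_tray: low open yellow tray with a paper tag, fixed, 170 x 125 x 38 mm outside (x, y, z), 3 mm walls and floor, rim 4 mm wider all round. Origin: centre of its underside on the bench; x along its length. It stands left or right of the chute
- parts_bin: red parts bin 140 x 107 x 66 mm with small parts in it, on the other side of the chute; not the reject tray. Origin: centre of underside
- tape_roll: black roll of tape, 67 mm across, 19 mm high; bystander
- fuse_box: small tan card box with a blue band, 40 x 62 x 18 mm; bystander
- solder_spool: blue-flanged solder reel, 52 mm across, 38 mm high; bystander
Mind the look-alikes: they are no part of the job. What is shaped like the jammed_module but red is not meant.

How it is judged:
At the end, for the whole second after the job is handed in: Orange-label module flat (7 degrees), label up, on the yellow tray's floor (underside at most 9 mm above the tray's). next_module's nose within 10 mm of the stop, last_module's nose within 104 mm of next_module's (touching: 96); both flat on the rollers, in line within 6 degrees. All still (x of jammed_module in the frame of reject_tray between -0.075 and 0.075 m and y of jammed_module in the frame of reject_tray between -0.05 and 0.05 m and z of jammed_module in the frame of reject_tray below 0.009 m and angle between jammed_module's own z axis and vertical below 0.12 rad and linear speed of each of jammed_module, next_module, last_module below 0.02 m/s and distance between next_module_nose and stop below 0.01 m and distance between last_module_nose and next_module_nose below 0.104 m and angle between the z axis of each of next_module, last_module and the z axis of chute, either way round below 0.37 rad and angle between the x axis of last_module and the x axis of next_module, either way round below 0.1 rad).
It fails at once if the jammed module is forced against the chute or its keeper with more than 30 N (contact force between jammed_module and chute above 30 N).
It fails at once if the jammed module is dropped or thrown (faster than 0.6 m/s while not held) (contact force between the fingers and jammed_module below 0.05 N and linear speed of jammed_module above 0.6 m/s).
It fails at once if something else on the bench is shifted by more than 30 mm (distance of any of tape_roll, fuse_box, solder_spool, parts_bin from where it was at the start of the episode above 0.03 m).
It also fails if it takes over 64 s, if anything falls off the work surface, if the arm or the gripper's body presses on something with over 40 N, if the wrist force passes 120 N, or if a joint passes its speed limit or range.

## Working session

There is one attempt and no reset: what is moved stays moved. The work goes in short steps, Python scripts to look and compute and a shell command to move; the robot and the scene stay as the last step left them, time stands still between calls to the robot, and variables do not carry over. Pictures are saved under pics/ and viewed, at most 10 in all, crops included, and the job is handed in when it is done.

```bash
mkdir -p pics; python3 - <<'E'
from rig import read_state, eyes
import cv2
s=read_state();print(s)
for n in("side","top"):
    cv2.imwrite(f"pics/{n}0.png",eyes.camera(n));c=eyes.calibration(n);print(n,c)
E
```

```text
{'t': 0.0, 'joints': array([-1.38548748,  0.41797454, -0.01032916,  1.61413777,  0.00468318,
        1.11069005, -0.05300132]), 'qvel': array([-2.30292712e-04, -1.22476519e-03,  8.19693726e-04, -1.95191840e-03,
        4.05874651e-04, -7.85910277e-05, -3.93984332e-04]), 'effort': array([ 4.95951699e-04, -8.64455152e+01,  6.79149460e-01, -4.34889829e+01,
        1.91940484e-02,  7.56734633e-03, -2.00234240e-05]), 'position': array([0.14045943, 0.60867634, 0.23067509]), 'tcp_rot': array([-3.55463102e-01, -3.12134647e+00,  1.85891409e-03]), 'force': array([ 0.57141838,  0.08624911, -0.37179762]), 'wrist_torque': array([0.02058066, 0.03585204, 0.08212878]), 'grip_force': 0.0, 'finger_gap': 0.08569806076330577}
side {'fx': 368.1022824612716, 'fy': 368.1022824612716, 'cx': 315.55586288271996, 'cy': 199.84784501003352, 'extrinsics': array([[ 0.9960019 ,  0.08932227,  0.00132535, -0.54745021],
       [ 0.05301526, -0.57908372, -0.81354252,  0.09872898],
       [-0.07189998,  0.81036015, -0.58150392,  1.1107361 ],
       [ 0.        ,  0.        ,  0.        ,  1.        ]])}
top {'fx': 363.691102782415, 'fy': 363.691102782415, 'cx': 323.9316374871797, 'cy': 200.66703973571384, 'extrinsics': array([[ 0.02118357, -0.99939519,  0.02757749,  0.05005172],
       [-0.98358639, -0.02577645, -0.17858719,  0.57589029],
       [ 0.17919003, -0.02334173, -0.98353754,  1.03993126],
       [ 0.        ,  0.        ,  0.        ,  1.        ]])}
```

View pics/top0.png

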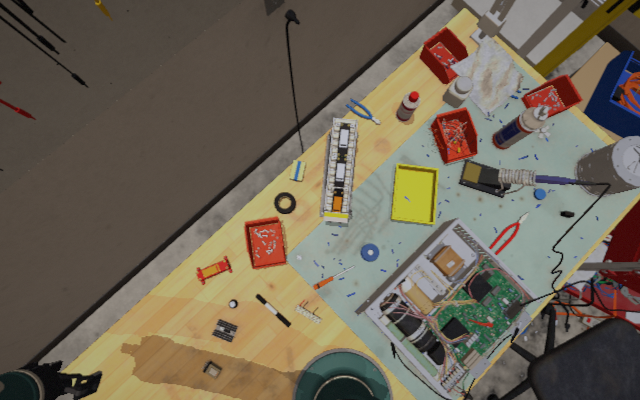

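View pics/side0.png

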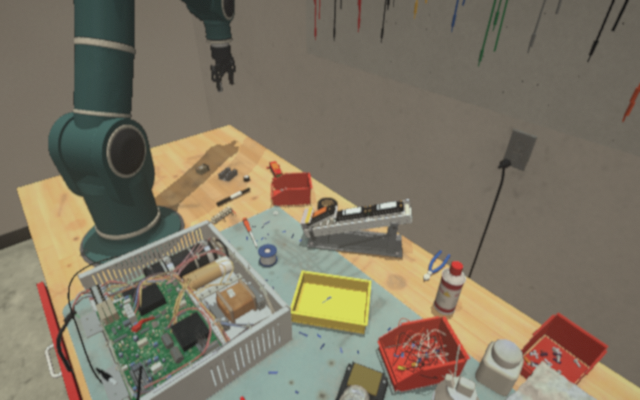

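The top view shows the chute at (338,170), with its low end and keeper at (337,215) and the orange label at (337,203). The tray is at (415,193) and the parts bin at (266,242). The red look-alike is at (213,270), which is not the one meant. The orange-labelled module under the keeper fits the description, and I'll confirm it in an enlarged crop.

```bash
python3 - <<'E'
import cv2,numpy as np
a=cv2.imread("pics/top0.png");b=cv2.imread("pics/side0.png")
A=cv2.resize(a[110:235,310:450],None,fx=4.7,fy=4.7,interpolation=cv2.INTER_CUBIC)
cv2.imwrite("pics/c1.png",A)
B=cv2.resize(b[185:340,285:425],None,fx=3.8,fy=3.8,interpolation=cv2.INTER_CUBIC)
B=cv2.resize(b[190:265,290:420],None,fx=6,fy=6,interpolation=cv2.INTER_CUBIC)
cv2.imwrite("pics/c2.png",B)
E
```

```text
(no output)
```

View pics/c1.png

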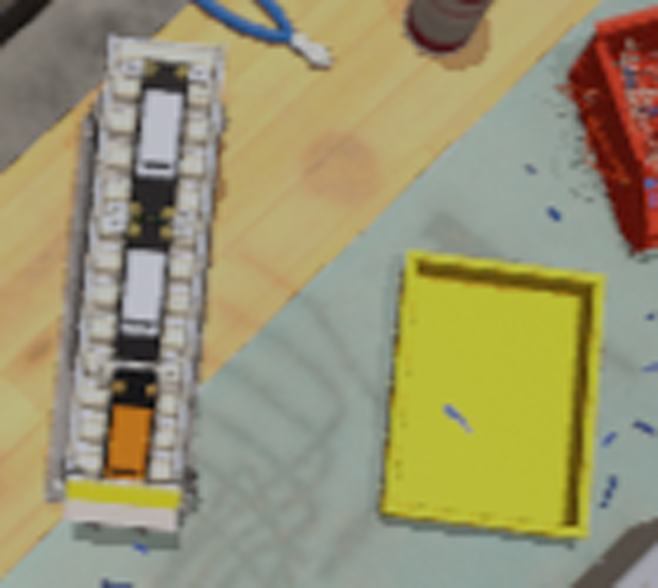

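View pics/c2.png

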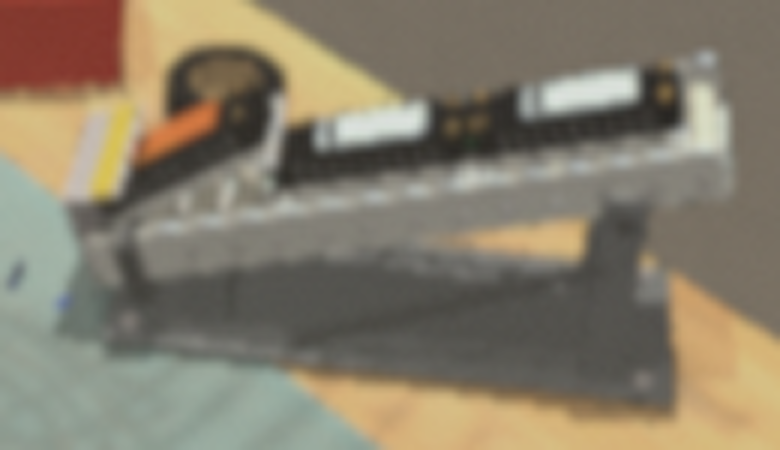

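The crop confirms the target: the orange label at crop (130,438) sits on a black case with its nose under the yellow-striped keeper (crop y 481–505). Both white-label modules lie behind it, and the tray corners are at (408,252), (604,275), (586,538) and (383,515). Next I'll fit the poses.

```bash
cat > h.py <<'E'
import numpy as np
from rig import read_state, eyes
from scipy.optimize import least_squares
from scipy.spatial.transform import Rotation as R
C={n:eyes.calibration(n) for n in("side","top")}
def proj(n,P):
    c=C[n];p=np.atleast_2d(P)@c["extrinsics"][:3,:3].T+c["extrinsics"][:3,3]
    return np.c_[c["fx"]*p[:,0]/p[:,2]+c["cx"],c["fy"]*p[:,1]/p[:,2]+c["cy"]]
def top(x,y):return [x/4.7+310,y/4.7+110]
def side(x,y):return [x/6+290,y/6+190]
s18,c18=np.sin(np.radians(18)),np.cos(np.radians(18))
def ch(u,y,n):return [u*c18-n*s18,y,.045+u*s18+n*c18]
def place(q,P):
    P=np.atleast_2d(P);c,s=np.cos(q[2]),np.sin(q[2])
    return np.c_[q[0]+c*P[:,0]-s*P[:,1],q[1]+s*P[:,0]+c*P[:,1],P[:,2]]
def mod(u,y,n,x,my,z,a=19,yaw=0):# module point in chute frame; u,y,n nose pos; x from nose
    a=np.radians(a);x,my=x*np.cos(yaw)-my*np.sin(yaw),x*np.sin(yaw)+my*np.cos(yaw)
    return ch(u+x*np.cos(a)-z*np.sin(a),y+my,n+x*np.sin(a)+z*np.cos(a))
E
python3 - <<'E'
from h import *
def fit(obs,q0,name):
    f=lambda q:np.concatenate([(proj(n,place(q,P))-px).ravel() for n,P,px in obs])
    r=least_squares(f,q0,loss="soft_l1");print(name,r.x.round(4),"yaw deg",np.degrees(r.x[2]).round(2));print(f(r.x).reshape(-1,2).round(1).tolist());return r.x
X,Y,Z=.089,.0665,.038
tr=fit([("top",[X,Y,Z],top(408,252)),("top",[X,-Y,Z],top(604,275)),("top",[-X,-Y,Z],top(586,538)),("top",[-X,Y,Z],top(383,515))],[.55,-.2,0],"tray")
# keeper edge top corners (half width 35), flange tops at high end (u=.28/.294)
q=fit([("top",ch(.026,.035,.035),top(68,481)),("top",ch(.026,-.035,.035),top(181,487)),
 ("top",ch(.285,.035,.010),top(110,38)),("top",ch(.285,-.035,.010),top(225,47)),
 ("side",ch(.026,0.035,.035),side(135,108)),("side",ch(.026,-.035,.035),side(112,195))],[.55,0,0],"chute")
np.save("q.npy",q);np.save("tr.npy",tr)
for n,x,y in (("tail top edge mid",.096,0),("label?",.048,0)):
  P=place(q,mod(.013,0,0,x,y,.026));print(n,P.round(4),(proj("top",P)-[310,110])*4.7,(proj("side",P)-[290,190])*6)
for t in ((.45,.0),(.3,.0)): pass
E
```

```text
tray [ 0.6062 -0.2169 -0.0992] yaw deg -5.69
[[-0.4, -0.4], [0.2, -0.0], [0.3, 0.5], [-0.1, -0.0]]
chute [ 0.5209  0.0271 -0.0677] yaw deg -3.88
[[0.4, -1.1], [0.5, -0.1], [-0.1, 2.8], [-0.2, 3.2], [0.7, -0.7], [0.4, -0.2]]
tail top edge mid [[0.5941 0.0221 0.1276]] [[139.25087685 372.79234425]] [[254.74379997  88.8626599 ]]
label? [[0.5559 0.0247 0.0987]] [[130.84093063 443.96352858]] [[171.6194073  130.92172606]]
```

```bash
python3 - <<'E'
from h import *
import cv2
q=np.load("q.npy")
a=cv2.imread("pics/c1.png");b=cv2.imread("pics/c2.png")
b=cv2.imread("pics/side0.png")[190:265,290:420];b=cv2.resize(b,None,fx=6,fy=6,interpolation=cv2.INTER_CUBIC)
def box(x0,x1,y,z0,z1,col):
    P=place(q,[mod(.014,.0005,0,x,yy,z) for x in(x0,x1) for yy in(-y,y) for z in(z0,z1)])
    for im,pt in((a,(proj("top",P)-[310,110])*4.7),(b,(proj("side",P)-[290,190])*6)):
        for i in range(8):
            for k in(1,2,4):
                if not i&k: cv2.line(im,tuple(int(v) for v in pt[i]),tuple(int(v) for v in pt[i|k]),col,1)
box(0,.096,.015,0,.026,(255,0,255));box(.087,.096,.027,0,.005,(0,255,0));box(.087,.096,.027,.021,.026,(0,0,255))
A=cv2.resize(a[330:560,40:220],None,fx=2.4,fy=2.4);B=b[60:300,50:360]
B=cv2.resize(B,(380,int(240*380/310)));o=np.zeros((560,800,3),np.uint8)
o[:A.shape[0],:A.shape[1]][:560]=A[:560,:]if A.shape[0]<=560 else A[:560];o[:B.shape[0],432:432+368]=B[:,:368]
cv2.imwrite("pics/ov.png",o)
E
```

```text
(no output)
```

View pics/ov.png

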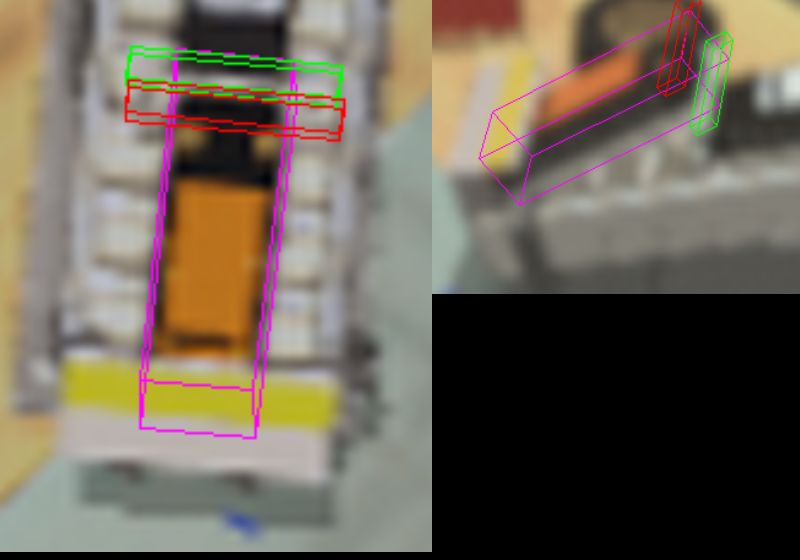

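The overlay shows the modelled ears at the underside (green) match the picture. The tail sits about 2 mm towards +y of the model. I'll grasp at x≈0.068 from the nose.

```bash
cat >> h.py <<'E'
def to(target,s=None):
    s=s or read_state();M=R.from_rotvec(s["tcp_rot"]).as_matrix()
    return (M.T@(np.array(target)-s["position"])).round(4)
E
python3 - <<'E'
from h import *
q=np.load("q.npy");s=read_state();M=R.from_rotvec(s["tcp_rot"]).as_matrix();print(M.round(3))
G=place(q,mod(.014,.002,0,.068,0,.013))[0];print("grasp",G.round(4),"TCP z",G[2]-.019)
print("pull dir world",(place(q,mod(0,0,0,1,0,0))-place(q,mod(0,0,0,0,0,0))).round(3))
yaw=np.degrees(q[2])+1
for k in(0,180):
    # tool x azimuth now
    az=np.degrees(np.arctan2(M[1,0],M[0,0]));d=(yaw+k-az+180)%360-180;print("world yaw change",d,"tool z turn units",-d/10)
# displacement in tool frame after turn so that tool x = chute x dir or opposite
for k in(0,180):
    a=np.radians(yaw+k);N=np.array([[np.cos(a),np.sin(a),0],[np.sin(a),-np.cos(a),0],[0,0,-1]]);print(k,N.T@(G+[0,0,.1]-s["position"]))
print("now frame",to(G+[0,0,.1]))
E
```

```text
[[-0.974  0.225 -0.   ]
 [ 0.225  0.974 -0.001]
 [-0.    -0.001 -1.   ]]
grasp [0.5807 0.025  0.1006] TCP z 0.08163192112620335
pull dir world [[ 0.797 -0.054  0.602]]
world yaw change -169.88761335350148 tool z turn units 16.988761335350148
world yaw change 10.112386646498521 tool z turn units -1.0112386646498521
0 [0.46900348 0.5608205  0.03011273]
180 [-0.46900348 -0.5608205   0.03011273]
now frame [-0.5602 -0.4697  0.0307]
```

```bash
python3 -m creep '[[0,0,0,-1.0,80],[-0.036,-0.044,0,0,80],[-0.036,-0.044,0,0,80],[-0.036,-0.044,0,0,80],[-0.036,-0.044,0,0,80],[-0.036,-0.044,0,0,80],[-0.036,-0.044,0,0,80],[-0.036,-0.044,0,0,80],[-0.036,-0.044,0,0,80],[-0.036,-0.044,0,0,80]]' 40; python3 -c "
from h import *
print(to([.5807,.025,.17]))"
```

```text
t: 1.35
position: [0.4441, 0.195, 0.2313]
tcp_rot: [0.082, 3.141, 0.0]
force: [-0.3, 1.4, -0.4]
finger_gap: 0.0586
grip_force: 0.0
[-0.1452 -0.1626  0.0613]
```

```bash
python3 -m creep '[[-0.037,-0.041,0,0,90],[-0.036,-0.041,0,0,90],[-0.036,-0.040,0,0,90],[-0.036,-0.040,0,0,90],[0,0,0.02,0,90],[0,0,0.02,0,90],[0,0,0.01,0,90],[0,0,0.01,0,90],[0,0,0,0,90],[0,0,0,0,90]]'; python3 - <<'E'
from h import *
import cv2
print(to([.5807,.025,.0816]),read_state()["force"])
a=eyes.camera("side")[130:255,270:420];b=eyes.camera("top")[150:235,300:400]
A=cv2.resize(a,None,fx=5.3,fy=4.8*5.3/4.8,interpolation=cv2.INTER_CUBIC)[:590];cv2.imwrite("pics/s1.png",A[:, :795])
E
```

```text
t: 2.6
position: [0.58, 0.0273, 0.1719]
tcp_rot: [0.082, 3.14, 0.0]
force: [0.2, -0.5, 0.4]
finger_gap: 0.0549
grip_force: 0.0
[-0.0008 -0.0023  0.0903] [ 0.19337027 -0.49094024  0.43005986]
```

View pics/s1.png

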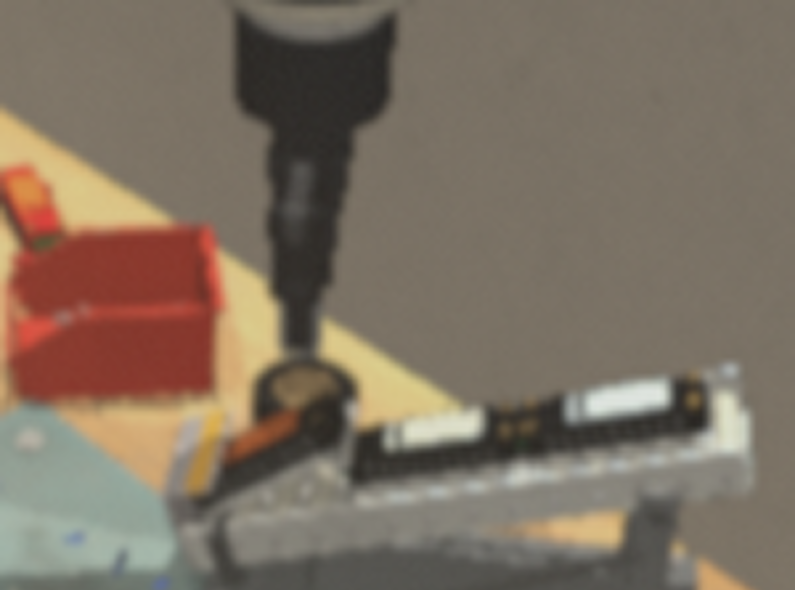

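The fingers hang straight above the raised tail, with the tip at crop (300,350) and the case at (310,420). I'll descend to z≈0.087 to clear the flanges, then close gently.

```bash
python3 -m creep '[[0,-0.001,0.02,0,95],[0,-0.001,0.02,0,95],[0,0,0.015,0,95],[0,0,0.01,0,95],[0,0,0.01,0,95],[0,0,0.005,0,95],[0,0,0.005,0,95],[0,0,0,0,95],[0,0,0,0,120],[0,0,0,0,130]]' 40;  python3 -m creep '[[0,0,0,0,140],[0,0,0,0,150],[0,0,0,0,160],[0,0,0,0,170],[0,0,0,0,180],[0,0,0,0,190],[0,0,0,0,200],[0,0,0,0,200],[0,0,0,0,200],[0,0,0,0,200]]' 40
```

```text
t: 3.95
position: [0.5798, 0.0253, 0.0866]
tcp_rot: [0.082, 3.14, 0.0]
force: [0.4, -1.1, 0.3]
finger_gap: 0.0418
grip_force: 0.0
t: 5.2
position: [0.58, 0.0254, 0.0867]
tcp_rot: [0.082, 3.14, 0.0]
force: [-0.5, 3.3, 5.7]
finger_gap: 0.0295
grip_force: 38.3
```

```bash
python3 -m creep '[[-0.0008,0,-0.0006,0,200],[-0.0008,0,-0.0006,0,200],[-0.0008,0,-0.0006,0,200],[0,0,0,0,200],[0,0,0,0,200],[0,0,0,0,200],[0,0,0,0,200],[0,0,0,0,200],[0,0,0,0,200],[0,0,0,0,200]]' 60;  python3 -m creep '[[-0.0008,0,-0.0006,0,200],[0,0,0,0,200],[-0.0004,0,-0.0003,0,200],[0,0,0,0,200],[0,0,0,0,200],[0,0,0,0,200],[0,0,0,0,200],[0,0,0,0,200],[0,0,0,0,200],[0,0,0,0,200]]'
```

```text
t: 6.45
position: [0.582, 0.0251, 0.0881]
tcp_rot: [-0.082, -3.141, 0.0]
force: [0.4, -0.5, -2.0]
finger_gap: 0.0295
grip_force: 58.6
t: 7.7
position: [0.5832, 0.025, 0.089]
tcp_rot: [-0.082, -3.141, 0.0]
force: [-1.6, 0.1, -1.6]
finger_gap: 0.0292
grip_force: 58.6
```

```bash
python3 -m creep '[[-0.0008,0,-0.0006,0,200],[0,0,0,0,200],[0,0,0,0,200],[0,0,0,0,200],[0,0,0,0,200],[0,0,0,0,200],[0,0,0,0,200],[0,0,0,0,200],[0,0,0,0,200],[0,0,0,0,200]]';python3 -m creep '[[-0.0008,0,-0.0006,0,200],[0,0,0,0,200],[0,0,0,0,200],[0,0,0,0,200],[0,0,0,0,200],[0,0,0,0,200],[0,0,0,0,200],[0,0,0,0,200],[0,0,0,0,200],[0,0,0,0,200]]'
```

```text
t: 8.95
position: [0.584, 0.025, 0.0896]
tcp_rot: [-0.082, -3.14, 0.0]
force: [-1.9, -0.5, -1.6]
finger_gap: 0.0291
grip_force: 58.6
t: 10.2
position: [0.5846, 0.025, 0.0901]
tcp_rot: [-0.082, -3.14, 0.0]
force: [-5.2, 0.1, -5.8]
finger_gap: 0.0289
grip_force: 58.9
```

```bash
python3 -c "
from h import *
s=read_state();print(s['force'],s['wrist_torque'])"; python3 -m creep '[[0,0,0,0,200],[0,0,0,0,200],[-0.0004,0,-0.0003,0,200],[0,0,0,0,200],[0,0,0,0,200],[0,0,0,0,200],[0,0,0,0,200],[0,0,0,0,200],[0,0,0,0,200],[0,0,0,0,200]]'; python3 -c "
from h import *
s=read_state();print(s['force'],s['wrist_torque'])"
```

```text
[-5.18261055  0.07420894 -5.81913434] [0.03609858 1.04201791 0.09679481]
t: 11.45
position: [0.5848, 0.025, 0.0903]
tcp_rot: [-0.082, -3.14, 0.0]
force: [-6.0, 0.0, -6.1]
finger_gap: 0.0294
grip_force: 58.8
[-5.9777448   0.0081307  -6.08451288] [0.01481656 1.15549052 0.10815498]
```

```bash
python3 -m creep '[[0.0008,0,0.0006,0,200],[0.0008,0,0.0006,0,200],[0,0,0,0,200],[0,0,0,0,200],[0,0,0,0,200],[0,0,0,0,200],[0,0,0,0,200],[0,0,0,0,200],[0,0,0,0,200],[0,0,0,0,200]]'; python3 -c "
from h import *
s=read_state();print(s['force'],s['wrist_torque'])"
```

```text
t: 12.7
position: [0.5838, 0.025, 0.0895]
tcp_rot: [0.082, 3.14, -0.0]
force: [-2.9, 1.0, 5.5]
finger_gap: 0.0292
grip_force: 60.9
[-2.86005669  0.9803892   5.50668578] [0.1365248  0.55891247 0.02626126]
```

The torque about z rises with the pull, so the hook is on the +y side. I'll shift towards −y.

```bash
python3 -m creep '[[0,0,-0.0004,0,200],[0,-0.0007,0,0,200],[0,-0.0007,0,0,200],[0,-0.0007,0,0,200],[0,-0.0007,0,0,200],[0,-0.0005,0,0,200],[0,0,0,0,200],[0,0,0,0,200],[0,0,0,0,200],[0,0,0,0,200]]'; python3 -c "
from h import *
s=read_state();print(s['force'],s['wrist_torque'])"; python3 -m creep '[[-0.0008,0,-0.0006,0,200],[0,0,0,0,200],[-0.0008,0,-0.0006,0,200],[0,0,0,0,200],[0,0,0,0,200],[0,0,0,0,200],[0,0,0,0,200],[0,0,0,0,200],[0,0,0,0,200],[0,0,0,0,200]]'; python3 -c "
from h import *
s=read_state();print(s['force'],s['wrist_torque'])"
```

```text
t: 13.95
position: [0.5834, 0.0219, 0.0897]
tcp_rot: [-0.082, -3.14, -0.0]
force: [-1.1, 3.8, 0.0]
finger_gap: 0.0296
grip_force: 60.9
[-1.08861971  3.78257279  0.04076684] [ 1.13765036  0.32033244 -0.02865138]
t: 15.2
position: [0.5846, 0.0217, 0.0906]
tcp_rot: [-0.082, -3.14, 0.0]
force: [-3.0, 5.0, -2.6]
finger_gap: 0.0291
grip_force: 61.6
[-3.04358599  5.03598484 -2.57599074] [ 1.09456081  0.54706495 -0.18813479]
```

```bash
python3 -m creep '[[-0.0004,0,-0.0003,0,200],[0,0,0,0,200],[-0.0004,0,-0.0003,0,200],[0,0,0,0,200],[0,0,0,0,200],[0,0,0,0,200],[0,0,0,0,200],[0,0,0,0,200]
,[0,0,0,0,200],[0,0,0,0,200]]'; python3 -c "
from h import *
s=read_state();print(s['force'],s['wrist_torque'])"
```

```text
t: 16.45
position: [0.5853, 0.0217, 0.0911]
tcp_rot: [-0.082, -3.139, 0.0]
force: [-3.9, 3.6, -3.0]
finger_gap: 0.0295
grip_force: 61.7
[-3.87763383  3.61239265 -2.96500007] [ 1.06510703  0.63516054 -0.20247429]
```

```bash
python3 -m creep '[[-0.0004,0,-0.0003,0,200],[0,0,0,0,200],[-0.0004,0,-0.0003,0,200],[0,0,0,0,200],[-0.0004,0,-0.0003,0,200],[0,0,0,0,200],[-0.0004,0,-0.0003,0,200],[0,0,0,0,200]
,[0,0,0,0,200],[0,0,0,0,200]]'; python3 -c "
from h import *
s=read_state();print(s['force'],s['wrist_torque'])"
```

```text
t: 17.7
position: [0.587, 0.0215, 0.0923]
tcp_rot: [-0.082, -3.139, 0.0]
force: [-2.6, 3.5, -4.3]
finger_gap: 0.0293
grip_force: 61.6
[-2.60710616  3.46860535 -4.34117673] [ 1.02097705  0.65965454 -0.21045381]
```

It's sliding freely with steady forces, so I'll continue drawing.

```bash
python3 -m creep '[[-0.0004,0,-0.0003,0,200],[-0.0004,0,-0.0003,0,200],[-0.0004,0,-0.0003,0,200],[-0.0004,0,-0.0003,0,200],[-0.0004,0,-0.0003,0,200],[-0.0004,0,-0.0003,0,200],[-0.0004,0,-0.0003,0,200],[-0.0004,0,-0.0003,0,200],[0,0,0,0,200],[0,0,0,0,200]]'; python3 -c "
from h import *
s=read_state();print(s['force'],s['wrist_torque'])"
```

```text
t: 18.95
position: [0.5908, 0.0213, 0.0952]
tcp_rot: [0.082, 3.14, -0.0]
force: [-2.1, 2.7, -2.6]
finger_gap: 0.0292
grip_force: 61.8
[-2.14203018  2.6895579  -2.57262113] [ 0.80711221  0.43607706 -0.15890401]
```

```bash
python3 -m creep '[[-0.0008,0,-0.0006,0,200],[-0.0008,0,-0.0006,0,200],[-0.0008,0,-0.0006,0,200],[-0.0008,0,-0.0006,0,200],[-0.0008,0,-0.0006,0,200],[-0.0008,0,-0.0006,0,200],[-0.0008,0,-0.0006,0,200],[-0.0008,0,-0.0006,0,200],[0,0,0,0,200],[0,0,0,0,200]]'; python3 -c "
from h import *
s=read_state();print(s['force'],s['wrist_torque'])"
```

```text
t: 20.2
position: [0.5972, 0.0209, 0.1]
tcp_rot: [0.082, 3.14, -0.0]
force: [-0.9, 2.1, -1.1]
finger_gap: 0.0291
grip_force: 60.8
[-0.85337691  2.06176113 -1.08905574] [ 0.34805901  0.17888035 -0.04040229]
```

```bash
python3 -m creep '[[-0.0008,0,-0.0006,0,200],[-0.0008,0,-0.0006,0,200],[-0.0008,0,-0.0006,0,200],[-0.0008,0,-0.0006,0,200],[-0.0008,0,-0.0006,0,200],[-0.0008,0,-0.0006,0,200],[-0.0008,0,-0.0006,0,200],[-0.0008,0,-0.0006,0,200],[-0.0008,0,-0.0006,0,200],[-0.0008,0,-0.0006,0,200]]'; python3 -c "
from h import *
s=read_state();print(s['force'],s['wrist_torque'])"
```

```text
t: 21.45
position: [0.6051, 0.0206, 0.106]
tcp_rot: [0.082, 3.14, -0.0]
force: [-0.7, -0.7, -2.3]
finger_gap: 0.0293
grip_force: 60.3
[-0.73490191 -0.72759513 -2.31300927] [0.00393463 0.17065052 0.05146746]
```

```bash
python3 -c "
from h import *
tr=np.load('tr.npy');print(np.degrees(tr[2]))"
python3 -m creep '[[-0.0008,0,-0.0006,0,200],[-0.0012,0,-0.0009,0,200],[-0.0012,0,-0.0009,0,200],[-0.0012,0,-0.0009,0,200],[-0.0012,0,-0.0009,0,200],[-0.0012,0,-0.0009,0,200],[-0.0012,0,-0.0009,0,200],[-0.0012,0,-0.0009,0,200],[-0.0012,0,-0.0009,0,200],[-0.0012,0,-0.0009,0,200]]'; python3 -c "
from h import *
s=read_state();print(s['force'],s['wrist_torque'])"
```

```text
-5.686341546616668
t: 22.7
position: [0.6167, 0.02, 0.1147]
tcp_rot: [0.082, 3.14, -0.0]
force: [-0.2, 0.5, -1.3]
finger_gap: 0.0291
grip_force: 60.3
[-0.15353866  0.51488462 -1.29310959] [-0.03671711  0.11466145 -0.0308031 ]
```

It's free (46 mm drawn, with only its weight on the wrist). Next I'll lift and carry it over the tray.

```bash
python3 -m creep '[[0,0,-0.005,0,200],[0,0,-0.01,0,200],[0,0,-0.015,0,200],[0,0,-0.015,0,200],[0,0,-0.015,0,200],[0,0,-0.015,0,200],[0,-0.01,-0.01,0.1,200],[0,-0.02,-0.005,0.1,200],[0,-0.025,0,0.1,200],[0,-0.025,0,0,200]]'; python3 -m creep '[[0,-0.025,0,0,200],[0,-0.025,0,0,200],[0,-0.025,0,0,200],[0,-0.025,0,0,200],[0,-0.025,0,0,200],[0,-0.02,0,0,200],[0,-0.01,0,0,200],[0,0,0,0,200],[0,0,0,0,200],[0,0,0,0,200]]'; python3 - <<'E'
from h import *
import cv2
print(to([.628,-.219,.12]),read_state()["force"])
a=eyes.camera("side");b=eyes.camera("top")
A=cv2.resize(a[150:345,270:430],None,fx=2.5,fy=2.5,interpolation=cv2.INTER_CUBIC)
B=cv2.resize(b[110:230,320:450],None,fx=3,fy=3,interpolation=cv2.INTER_CUBIC)
o=np.zeros((490,800,3),np.uint8);o[:A.shape[0],:400]=A[:490];o[:360,405:795]=B;cv2.imwrite("pics/s2.png",o)
E
```

```text
t: 23.95
position: [0.6092, -0.0624, 0.2042]
tcp_rot: [-0.168, -3.136, 0.001]
force: [-0.3, -0.5, -2.7]
finger_gap: 0.0294
grip_force: 60.2
t: 25.2
position: [0.594, -0.213, 0.2046]
tcp_rot: [0.162, 3.137, 0.0]
force: [-0.3, -0.6, -2.6]
finger_gap: 0.0297
grip_force: 60.2
[-0.0345 -0.0025  0.0846] [-0.26662298 -0.56989143 -2.6129074 ]
```

View pics/s2.png

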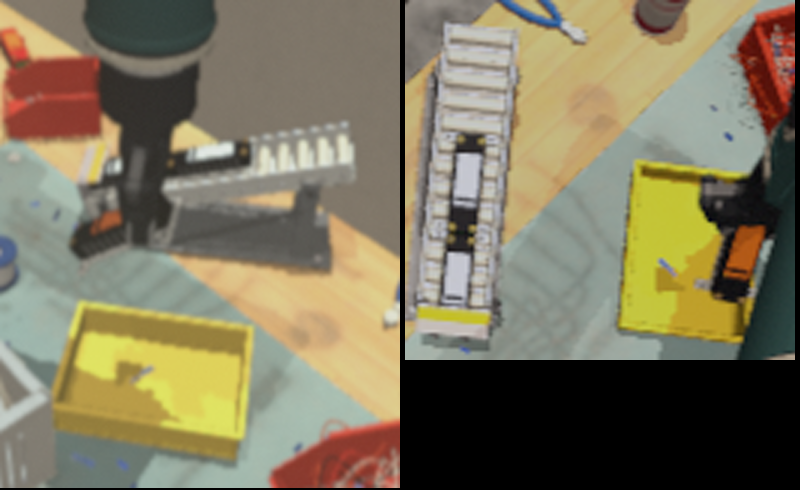

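Both white modules have rolled down to the stop (top crop: 465,175 and 455,280). The orange module is held nose-down above the tray. I'll move it to the middle and lower it.

```bash
python3 -m creep '[[-0.009,-0.001,0.01,0,200],[-0.009,-0.001,0.015,0,200],[-0.009,0,0.02,0,200],[-0.008,0,0.02,0,200],[0,0,0.02,0,200],[0,0,0.02,0,200],[0,0,0.02,0,200],[0,0,0.015,0,200],[0,0,0.01,0,200],[0,0,0,0,200]]'; python3 -m creep '[[0,0,0.002,0,200],[0,0,0.002,0,200],[0,0,0.002,0,200],[0,0,0.002,0,200],[0,0,0.001,0,200],[0,0,0,0,200],[0,0,0,0,200],[0,0,0,0,200],[0,0,0,0,200],[0,0,0,0,200]]'
```

```text
t: 26.55
position: [0.6281, -0.2195, 0.0541]
tcp_rot: [-0.164, -3.137, -0.0]
force: [0.2, -0.5, -2.8]
finger_gap: 0.0296
grip_force: 60.2
t: 27.8
position: [0.6283, -0.2195, 0.0456]
tcp_rot: [0.164, 3.137, -0.0]
force: [0.9, 0.0, -2.2]
finger_gap: 0.0294
grip_force: 60.2
```

```bash
python3 -m creep '[[0,0,0.001,0,200],[0,0,0.001,0,200],[0,0,0.001,0,200],[0,0,0.001,0,200],[0,0,0.001,0,200],[0,0,0,0,200],[0,0,0,0,200],[0,0,0,0,200],[0,0,0,0,200],[0,0,0,0,200]]' 30;python3 -m creep '[[-0.0015,0,0.0012,0,200],[-0.0015,0,0.0012,0,200],[-0.0015,0,0.0012,0,200],[-0.0014,0,0.0015,0,200],[-0.0014,0,0.0015,0,200],[-0.0014,0,0.0015,0,200],[0,0,0,0,200],[0,0,0,0,200],[0,0,0,0,200],[0,0,0,0,200]]' 20
```

```text
t: 29.05
position: [0.6297, -0.2196, 0.0419]
tcp_rot: [0.164, 3.134, -0.0]
force: [2.1, 2.3, 10.1]
finger_gap: 0.0298
grip_force: 53.6
t: 30.3
position: [0.6379, -0.2201, 0.0333]
tcp_rot: [0.164, 3.136, 0.0]
force: [2.2, 3.3, 6.9]
finger_gap: 0.0294
grip_force: 51.3
```

```bash
python3 -m creep '[[-0.001,0,0.0014,0,200],[-0.001,0,0.0014,0,200],[-0.001,0,0.0014,0,200],[-0.001,0,0.0014,0,200],[-0.001,0,0.0014,0,200],[-0.0008,0,0.0014,0,200],[-0.0008,0,0.0014,0,200],[-0.0008,0,0.0014,0,200],[-0.0008,0,0.0014,0,200],[0,0,0,0,200]]' 20;python3 -m creep '[[-0.0006,0,0.0014,0,200],[-0.0006,0,0.0014,0,200],[-0.0006,0,0.0014,0,200],[-0.0006,0,0.0014,0,200],[-0.0006,0,0.0014,0,200],[-0.0006,0,0.0014,0,200],[0,0,0.0014,0,200],[0,0,0,0,200],[0,0,0,0,200],[0,0,0,0,200]]' 20; python3 - <<'E'
from h import *
import cv2
print(read_state()["wrist_torque"])
a=eyes.camera("side");b=eyes.camera("top")
A=cv2.resize(a[230:345,270:400],None,fx=4,fy=4,interpolation=cv2.INTER_CUBIC)
cv2.imwrite("pics/s3.png",A)
E
```

```text
t: 31.55
position: [0.6462, -0.221, 0.0208]
tcp_rot: [0.164, 3.135, 0.0]
force: [2.4, 2.2, 7.8]
finger_gap: 0.0294
grip_force: 51.0
t: 32.8
position: [0.6505, -0.2215, 0.0113]
tcp_rot: [0.163, 3.134, -0.0]
force: [6.2, 2.6, 6.9]
finger_gap: 0.0292
grip_force: 50.9
[ 0.38273727 -0.86280443 -0.16035383]
```

View pics/s3.png

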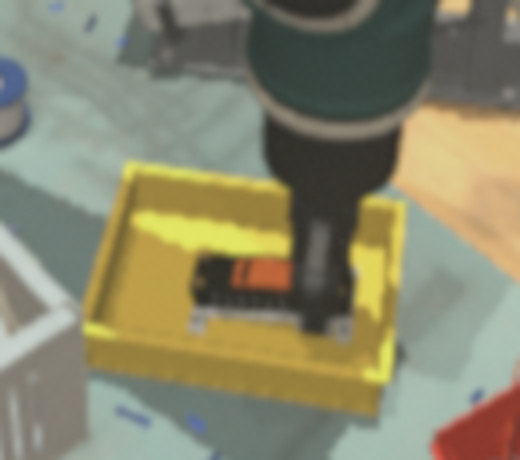

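The module lies nearly flat on the tray floor (crop 270,285), label up. I'll lower it slightly, release, and lift away.

```bash
python3 -m creep '[[0,0,0.001,0,200],[0,0,0.001,0,200],[0,0,0.001,0,200],[0,0,0.001,0,200],[0,0,0,0,180],[0,0,0,0,165],[0,0,0,0,150],[0,0,0,0,135],[0,0,0,0,115],[0,0,0,0,100]]' 20;python3 -m creep '[[0,0,0,0,100],[0,0,-0.005,0,100],[0,0,-0.01,0,100],[0,0,-0.02,0,100],[0,0,-0.03,0,100],[0,0,-0.03,0,100],[0,0,-0.03,0,100],[0,0,-0.03,0,100],[0.04,0,-0.02,0,100],[0.04,0,-0.01,0,100]]'; python3 -m creep '[[0.04,-0.03,0,0,100],[0.04,-0.03,0,0,100],[0.04,-0.03,0,0,100],[0.04,-0.03,0,0,100],[0,0,0,0,100],[0,0,0,0,100],[0,0,0,0,100],[0,0,0,0,100],[0,0,0,0,100],[0,0,0,0,100]]'; python3 - <<'E'
from h import *
import cv2
a=eyes.camera("side");b=eyes.camera("top")
A=cv2.resize(a[190:345,280:420],None,fx=2.8,fy=2.8,interpolation=cv2.INTER_CUBIC)
B=cv2.resize(b[110:235,320:450],None,fx=3,fy=3,interpolation=cv2.INTER_CUBIC)
o=np.zeros((440,800,3),np.uint8);o[:434,:392]=A;o[:375,405:795]=B;cv2.imwrite("pics/s4.png",o)
E
```

```text
t: 34.15
position: [0.6486, -0.2217, 0.0061]
tcp_rot: [-0.164, -3.137, 0.0]
force: [0.4, -0.2, -0.4]
finger_gap: 0.0522
grip_force: 0.0
t: 35.4
position: [0.5684, -0.2135, 0.1935]
tcp_rot: [0.164, 3.135, -0.001]
force: [0.1, 0.0, 0.5]
finger_gap: 0.0515
grip_force: 0.0
t: 36.65
position: [0.3976, -0.3158, 0.1911]
tcp_rot: [-0.164, -3.137, 0.0]
force: [-0.8, 0.4, 0.2]
finger_gap: 0.0515
grip_force: 0.0
```

View pics/s4.png

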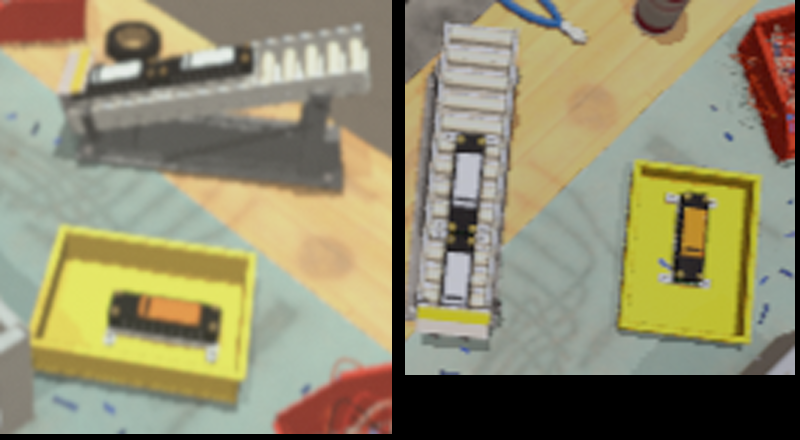

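The orange module lies flat in the tray (top crop 692,240). I'll check the white modules against the expected outline for noses at 0 and 96 mm.

```bash
python3 - <<'E'
from h import *
import cv2
q0=np.load("q.npy")
obs=[("top",ch(.026,.035,.035),top(68,481)),("top",ch(.026,-.035,.035),top(181,487)),("top",ch(.294,.035,.010),top(110,38)),("top",ch(.294,-.035,.010),top(225,47)),("side",ch(.026,0.035,.035),side(135,108)),("side",ch(.026,-.035,.035),side(112,195))]
f=lambda q:np.concatenate([(proj(n,place(q,P))-px).ravel() for n,P,px in obs])
q=least_squares(f,q0,loss="soft_l1").x;print(q,f(q).reshape(-1,2).round(1).tolist())
a=eyes.camera("top")[140:225,310:370];b=eyes.camera("side")[190:250,295:375]
A=cv2.resize(a,None,fx=6.5,fy=6.5,interpolation=cv2.INTER_CUBIC);B=cv2.resize(b,None,fx=5,fy=5,interpolation=cv2.INTER_CUBIC)
for u,col in((0,(255,0,255)),(.096,(0,255,0))):
    P=place(q,[mod(u,0,0,x,y,.026,0) for x,y in((0,-.015),(0,.015),(.096,.015),(.096,-.015))])
    for im,pt in((A,(proj("top",P)-[310,140])*6.5+3),(B,(proj("side",P)-[295,190])*5+2)): cv2.polylines(im,[pt.round().astype(np.int32)],True,col,1)
o=np.zeros((555,800,3),np.uint8);o[:A.shape[0],:390]=A;o[:300,395:795]=B;cv2.imwrite("pics/s5.png",o)
E
```

```text
[ 0.51953651  0.02718464 -0.06519711] [[0.4, -0.6], [0.5, 0.3], [-0.1, 0.0], [-0.1, 0.4], [0.2, -0.8], [-0.0, -0.3]]
```

View pics/s5.png

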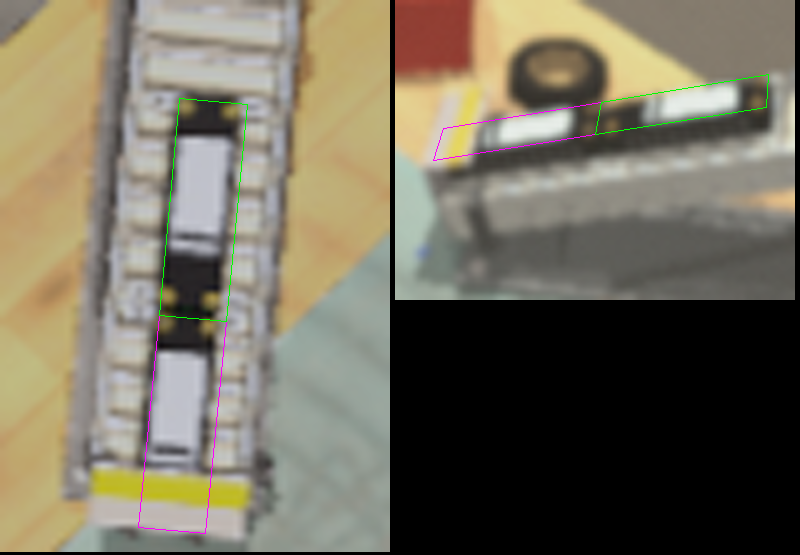

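The outlines match both views to 1–2 mm: the white modules touch each other, are against the stop and lie in line. I'm handing in.

```bash
python3 -c "
from rig import workorder
print(workorder.hand_in())"
```

```text
the job is handed in; nothing more can be done
None
```

The job is handed in, though the hand-in returned no verdict: in the last pictures the orange-label module lies flat in the yellow tray, label up, and both white-label modules are at the stop, touching and in line.

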